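# Step the vortex mixer's click-stop dial up four clicks and start it

### The job

With a closed fingertip, push the orange peg of the vortex mixer's click-stop dial round clockwise (seen from above) by exactly four clicks from where it stands, never going past the fourth or turning it back a click, and push gently: the peg is not to be gripped. Then press the green start button fully down and let it come back up. Leave the vials, rack, box, beaker, bottle and marker standing where they are.

Things in the scene. Friction and masses are not known exactly. Their poses are not given: they have to be found in the camera images.
- mixer: Vortex mixer, fixed: low white box 220 x 300 mm, 70 mm high with a flat grey deck on top; origin at the centre of its underside, z up. Its x axis points away from its blue-striped front towards its rear. A black rubber cup (68 mm across, top 24 mm above the deck) stands on the deck 62 mm behind the centre. The dial and the start button stand on the front half of the deck, about 75 to 90 mm to the left and right of the centre; which is on which side varies.
- dial (a joint): Angle of the dial in rad: 0 at the start, growing clockwise seen from above. It clicks into a stop every 30 degrees (0.5236 rad): four clicks clockwise = 2.094. Turning it takes up to about 3 N at the peg to reach the ridge half way between two stops; past the ridge it snaps ahead by itself, away from the finger, into the next stop, and stays there when let go. It has end stops about 2 clicks back and 8 clicks ahead of its start.
- dial_axis (a point): Centre of the dial's flat top face, on its vertical turning axis. The dial is a black disc 96 mm across, 14 mm thick, its top face 89 mm above the table, on a white seat 116 mm across and 5 mm thick with 12 black ticks. The peg is the only thing that stands up from the top face. Which way the peg points at the start varies all round the circle.
- dial_peg (a point): Centre of the top of the orange finger peg that stands upright on the dial: a cylinder 14 mm across and 22 mm high above the dial's top face, so its top is 111 mm above the table; 34 mm from the dial's axis. It travels with the dial. It is polished and slippery: a finger pushing it slides along it rather than sticking.
- start (a joint): Travel of the green start button in m: 0 up, 0.006 fully down; a spring pushes it back; fully down takes 5 N.
- start_top (a point): Centre of the top face of the green start button, 32 mm across, 18 mm above the deck (88 mm above the table), which is pressed straight down; it stands in a black housing 48 mm across, 12 mm high, on the mixer's deck.
- vial_blue: Loose small amber vial with a blue cap, 26 mm across, 54 mm high, standing on a rear corner of the mixer's deck; origin at the centre of its underside. Not to be disturbed.
- vial_white: The same with a white cap, on the other rear corner of the deck. Not to be disturbed.
- tube_rack: Loose black test-tube rack with capped tubes, 204 x 81 mm, 110 mm high, on the table to the left of the mixer; origin at the centre of its underside. Not to be disturbed.
- tip_box: Loose blue pipette-tip box with a clear lid, 122 x 87 mm, 80 mm high, on the table to the right of the mixer; origin at the centre of its underside. Not to be disturbed.
- beaker: Loose glass beaker, 76 mm across, 95 mm high, on the table at the right; origin at the centre of its underside. Not to be disturbed.
- reagent: Loose amber bottle with a blue cap, 68 mm across, 140 mm high, on the table at the left; origin at the centre of its underside. Not to be disturbed.
- marker: Loose white marker pen with a red cap, 135 mm long, 14 mm thick, lying on the table near the robot on the right; origin at the middle of its underside. Not to be disturbed.

How it is judged (in metres and radians):
On the way, in this order (a step that is already met when the one before it is completed fails the run):
1. the dial rests in the fourth stop clockwise from its start (value of joint dial between 1.994 and 2.194 rad and velocity of joint dial between -0.3 and 0.3 rad/s), for 0.3 s.
2. the start button is pressed fully down (value of joint start above 0.0048 m), for 0.05 s.
At the end, for the whole second after the job is handed in: The dial rests in the fourth stop clockwise from its start (2.094 rad, within 0.1 rad), the start button is up again (within 1.5 mm), and every loose thing stands within 20 mm of where it was (value of joint dial between 1.994 and 2.194 rad and velocity of joint dial between -0.1 and 0.1 rad/s and value of joint start below 0.0015 m and distance of each of vial_blue, vial_white, tube_rack, tip_box, beaker, reagent, marker from where it was at the start of the episode below 0.02 m); the robot touches nothing.
It fails at once if the dial is pushed past the fourth click (over the ridge towards the fifth, 2.36 rad) (value of joint dial above 2.36 rad).
It fails at once if the dial is turned back, counter-clockwise, by a click from its start (value of joint dial below -0.27 rad).
It fails at once if the start button is pressed (over 3 mm) while the dial is not in its fourth stop (value of joint start above 0.003 m and not (value of joint dial between 1.994 and 2.194 rad)).
It fails at once if the dial or its peg is squeezed or shoved with more than 30 N (contact force between any of the arm, the fingers and dial above 30 N).
It fails at once if a loose bystander is moved by more than 20 mm, lifted or tipped (distance of any of vial_blue, vial_white, tube_rack, tip_box, beaker, reagent, marker from where it was at the start of the episode above 0.02 m or angle between any of vial_blue, vial_white, reagent, beaker's own z axis and vertical above 0.3 rad).
It also fails if it takes over 51 s, if anything falls off the work surface, if the arm or the gripper's body presses on something with over 40 N, if the wrist force passes 120 N, or if a joint passes its speed limit or range.

### The arm

A 6-joint arm with a two-finger parallel gripper is mounted at the origin on the work surface. World frame = base frame: x ahead of the robot, y to its left, z up, the work surface at z = 0. Lengths are in mm, angles in degrees, forces in N, time in s.
With the tool pointing down it reaches from about 350 to 850 mm from the base axis. Payload 8.1 kg.
Tool frame: the origin (TCP) lies midway between the tips of the shut fingers; the grasp point (between the pads) lies 19 mm behind it (hold_point_z is the distance from the TCP to the grasp point, in mm); z points along the fingers, y is the direction in which the jaws open and shut (so a half turn about z gives the same grasp; the last joint's range is limited). The gripper opens to 85 mm and grips with 20 to 120 N. Pads are 22 mm wide; open, the fingers measure 114 mm over their backs; the gripper's body (76 mm by 85 mm) begins 54 mm behind the grasp point. The pads swing forward as they close: fully open they stand 13 mm farther back than shut.
Start: joints at [-68.663, 7.471, 85.268, -0, 87.261, -4.893], TCP at [265.205, -538.211, 208.192] pointing down, gripper open.
Joint ranges: [-169.43, 169.43], [-51.17, 129.36], [1.28, 143.12], [-76.62, 256.62], [0, 156.53], [-152.29, 152.29]. Speed limits (degrees/s): [136.94, 136.94, 159.86, 180, 180, 180].

### API

Orientations are given as [roll, pitch, yaw] about the fixed x, y, z axes, in that order (R = Rz(yaw) Ry(pitch) Rx(roll)).
In Python, from bench import sense, snapshot, camera_params, hand_in, hold_point_z gives the robot as it stands.
- The arm moves only by the tool servo_tool, never from a script. Its argument "motion" is a list of rows, each a list of 7 numbers: the finger opening in mm, from 0 to 85.4, then the shift along the tool's x, y, z in mm, then the turn, a rotation vector about the tool's x, y, z in rad. A call has 1 to 10 rows; each row shifts and turns the pose as measured when the row begins, along the tool's axes as they then stand; what a row does not reach is not made up. A row lasts 1/10 s, in which the tool goes at most 50 mm and 8.59 degrees, less where a joint would pass 70% of its speed; a pose out of reach is approached as far as the arm can. A call with a gripper value outside its range is refused whole. The fingers move at their own pace and stop on an object; "force" is the grip in N (left out, the last holds). Time passes only in rows, so rows that do not move let the fingers close. It gives the time, the measured TCP pose, the force and the opening at its end, in the units of the state.
- sense(): the state, without advancing time (a new reading comes with each control period).
- snapshot(name): name is "scene" or "top"; returns the picture (400x640x3 uint8, blue, green, red); there is no depth.
- camera_params(name): a dict with "fx", "fy", "cx", "cy" (pixels), "D" ([k1, k2, p1, p2, k3] as OpenCV has them; the pictures are not rectified), "R" (3x3) and "t" (3): a world point X has camera coordinates R X + t. Camera axes: x right, y down, z forward; pixel columns grow to the right and rows downward; lengths in mm; the calibration is good to about 2 mm. A picture is of the moment at which its call begins. camera_params takes no time and is no camera call.
- hand_in(): hands the job in, once; it reports no verdict.
The state is a dict: "time": time; "joint_pos": joint angles; "qd": joint speeds; "joint_efforts": joint torques, N m; "tool_pos": TCP position; "tcp_rot": TCP orientation; "ft_force": force on the tool from outside, world axes, zero at the start; "wrist_torque": the same for the moment, N m; "finger_gap": finger opening in mm.
Only numpy, scipy, OpenCV 4.12 (cv2) and the standard library are available. Lean on these libraries where they do the work, as an engineer would, in place of code of your own. Each camera call takes 0.05 s, during which the arm holds its last target. There are 200 camera calls.

## Working session

There is one attempt and no reset: what is moved stays moved. The work goes in short steps, Python scripts to look and compute and a tool call to move; the robot and the scene stay as the last step left them, time stands still between calls to the robot, and variables do not carry over. Pictures are saved under pics/ and viewed, about 8 in all and at most 12, crops included, and the job is handed in when it is done.

Besides the shell and the picture viewer there is one more tool, called after "Request:" by a JSON object that holds its "api" and its "payload", one argument or row to a line. servo_tool: Moves the arm, as the interface text tells. Its arguments: {"type":"object","properties":{"motion":{"type":"array"},"force":{"type":"number"}},"required":["motion"]}

```bash
mkdir -p pics; python3 - <<'E'
from bench import *
import cv2
for n in("scene","top"):
    im=snapshot(n); cv2.imwrite(f"pics/{n}0.png",im)
    p=camera_params(n); print(n,{k:(v if not hasattr(v,'round') else v) for k,v in p.items()})
print(sense())
E
```

```text
scene {'fx': 496.4530085856691, 'fy': 496.4530085856691, 'cx': 323.628267677774, 'cy': 198.5267812270148, 'D': array([-0.10081834,  0.        ,  0.        ,  0.        ,  0.        ]), 'R': array([[ 0.86781513,  0.49641921,  0.02156091],
       [ 0.29293536, -0.47608132, -0.82917757],
       [-0.40135493,  0.72588879, -0.55856931]]), 't': array([-453.71622686,  -85.09069679, 1578.86349109])}
top {'fx': 389.9797667001918, 'fy': 389.9797667001918, 'cx': 318.9749465567335, 'cy': 198.56653924390707, 'D': array([-0.01437361,  0.        ,  0.        ,  0.        ,  0.        ]), 'R': array([[-0.02205883, -0.99942192, -0.02586951],
       [-0.98924274,  0.02556237, -0.14403254],
       [ 0.14461056,  0.02241404, -0.98923475]]), 't': array([  31.75935854,  502.11148046, 1257.43372666])}
{'time': 0.1, 'joint_pos': array([-6.86635529e+01,  7.51085958e+00,  8.53235357e+01, -4.12338759e-05,
        8.72611693e+01, -4.89423734e+00]), 'qd': array([-0.04156781,  0.03319033, -0.05113135, -0.03851014, -0.01915523,
       -0.02278594]), 'joint_efforts': array([ 1.82132557e-03, -5.70950997e+01, -5.01941907e+01, -4.58395357e-05,
        8.19813606e-03,  4.27535861e-05]), 'tool_pos': array([ 265.00585766, -537.71044588,  207.24378656]), 'tcp_rot': array([-1.79904780e+02, -8.11221700e-03,  2.62306797e+01]), 'ft_force': array([ 0.63990354, -0.0543976 , -0.74846455]), 'wrist_torque': array([-0.03138538,  0.04419698, -0.01711421]), 'finger_gap': 85.33142729691878}
```

View pics/top0.png

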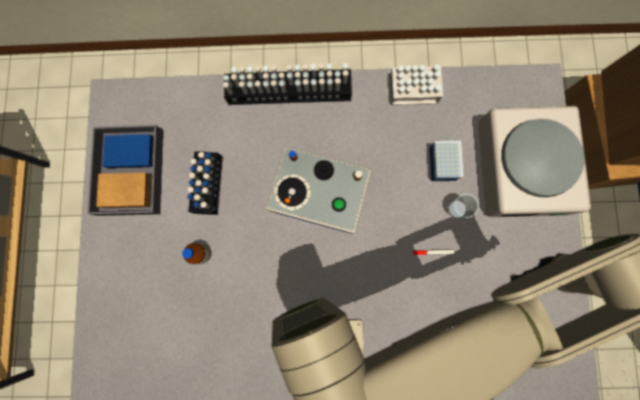

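View pics/scene0.png

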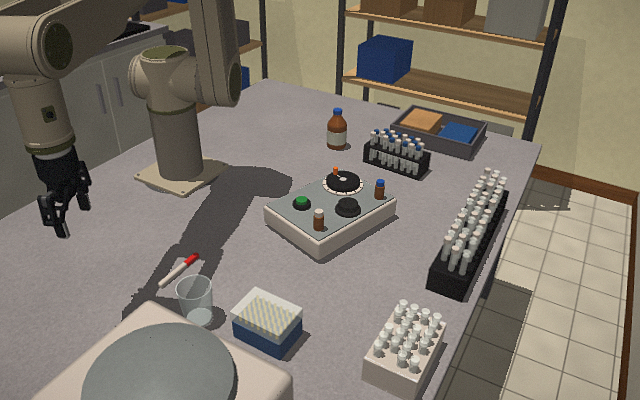

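The top view shows the dial at about (291,191), with the peg just below it at (288,200). The green button is at (339,204), the cup at (324,170) and the vials at (293,155) and (358,174). The scene view agrees: peg (335,170), dial (343,181), button (302,202).

```bash
cat > h.py <<'E'
import cv2,numpy as np
from bench import *
def ray(n,uv):
    p=camera_params(n);K=np.array([[p['fx'],0,p['cx']],[0,p['fy'],p['cy']],[0,0,1]])
    q=cv2.undistortPoints(np.float64([[uv]]),K,np.array(p['D']))[0,0]
    R=np.array(p['R']);return -R.T@p['t'],R.T@[q[0],q[1],1]
def onz(n,uv,z):
    c,d=ray(n,uv);return c+d*(z-c[2])/d[2]
def tri(a,b):
    (c1,d1),(c2,d2)=ray("scene",a),ray("top",b)
    s=np.linalg.lstsq(np.c_[d1,-d2],c2-c1,rcond=None)[0]
    x,y=c1+s[0]*d1,c2+s[1]*d2;return (x+y)/2,np.linalg.norm(x-y)
def blob(im,lo,hi,box):
    u0,v0,u1,v1=box;h=cv2.cvtColor(im,cv2.COLOR_BGR2HSV)[v0:v1,u0:u1]
    m=cv2.inRange(h,lo,hi);n,_,st,ce=cv2.connectedComponentsWithStats(m)
    k=1+np.argmax(st[1:,4]);return ce[k]+[u0,v0],st[k],m
E
python3 - <<'E'
from h import *
s=cv2.imread("pics/scene0.png");t=cv2.imread("pics/top0.png")
OR=((4,130,90),(18,255,255));GR=((50,120,50),(80,255,255))
for nm,c,bs,bt,z in(("peg",OR,(315,155,365,200),(268,170,315,215),105),("btn",GR,(285,190,320,215),(325,190,352,218),88)):
    a,sa,_=blob(s,*c,bs);b,sb,_=blob(t,*c,bt)
    print(nm,a,sa,b,sb,tri(a,b),onz("scene",a,z),onz("top",b,z))
# white seat ring: fit an ellipse to the outer contour of white mask
h=cv2.cvtColor(t,cv2.COLOR_BGR2HSV)
m=cv2.inRange(h,(0,0,185),(40,60,255));u0,v0,u1,v1=268,168,316,214
w=np.zeros_like(m);w[v0:v1,u0:u1]=m[v0:v1,u0:u1]
pts=cv2.findNonZero(cv2.morphologyEx(w,cv2.MORPH_CLOSE,np.ones((3,3))))
e=cv2.fitEllipse(cv2.convexHull(pts));print(e,onz("top",e[0],75))
d=cv2.inRange(h,(0,0,0),(180,255,60));w[:]=0;w[v0+4:v1-2,u0+4:u1-2]=d[v0+4:v1-2,u0+4:u1-2]
e=cv2.fitEllipse(cv2.convexHull(cv2.findNonZero(w)));print("disc",e,onz("top",e[0],89))
A=np.hstack([cv2.resize(t[150:240,260:380],None,fx=4,fy=4,interpolation=2),cv2.resize(s[150:240,265:345],None,fx=4,fy=4,interpolation=2)])
cv2.imwrite("pics/c1.png",A)
E
```

```text
peg [335.05263158 170.26315789] [18 11  5  9 38] [286.93939394 200.33333333] [16 28  7  6 33] (array([490.13535966, 119.43932418,  99.15002909]), np.float64(1.0570551516479376)) [494.33251609 110.25889126 105.        ] [489.74157193 119.11718982 105.        ]
btn [301.15116279 199.98837209] [11  6 12  9 86] [338.5        203.61702128] [ 8  9 12 11 94] (array([477.46427341, -43.26422409,  86.28914312]), np.float64(0.46940539771546846)) [478.62975235 -45.56401662  88.        ] [477.43179566 -43.08166525  88.        ]
((288.7344055175781, 194.20753479003906), (35.37539291381836, 46.72858810424805), 56.39349365234375) [513.89619291 116.27689017  75.        ]
disc ((291.71063232421875, 191.28761291503906), (26.381460189819336, 26.628124237060547), 151.9102020263672) [520.86354378 105.22021606  89.        ]
```

View pics/c1.png

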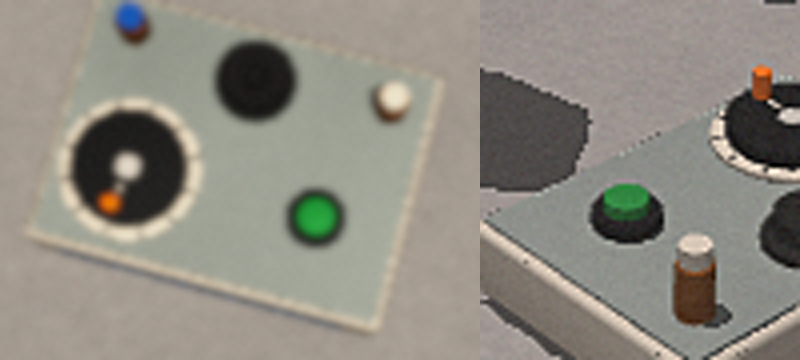

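The button triangulates to (477,-43,86), which fits its known height of 88. The dial axis is at (521,105) and the peg at (490,119), so the peg sits 33.9 mm from the axis (34 expected) at a world angle of about 155°. Clockwise stops are therefore at 125, 95, 65 and 35°. I'll approach high with the fingers closed.

Request:
{"api": "servo_tool", "payload": {
  "motion": [
    [0,33,-33,0,0,0,0],
    [0,33,-33,0,0,0,0],
    [0,33,-33,0,0,0,0],
    [0,33,-33,0,0,0,0],
    [0,33,-33,0,0,0,0],
    [0,33,-33,0,0,0,0],
    [0,33,-33,0,0,0,0],
    [0,33,-33,0,0,0,0],
    [0,33,-33,0,0,0,0],
    [0,33,-33,0,0,0,0]
  ],
  "force": 40
}}

```text
time: 1.1
tool_pos: [415.8, -82.8, 202.3]
tcp_rot: [-179.4, 0.1, 25.6]
ft_force: [1.1, -1.0, -0.4]
finger_gap: 0.3
```

```bash
cat >> h.py <<'E'
def go(x,y,z,yaw):
    from scipy.spatial.transform import Rotation as Q
    s=sense();R=Q.from_euler('xyz',s['tcp_rot'],degrees=True);T=Q.from_euler('xyz',[180,0,yaw],degrees=True)
    d=np.array([x,y,z])-s['tool_pos']
    print('t',s['time'],'pos',s['tool_pos'].round(1),'rot',s['tcp_rot'].round(1),'F',s['ft_force'].round(2),'j6',s['joint_pos'][5].round(0),'gap',round(s['finger_gap'],1))
    print('shift',R.inv().apply(d).round(1),'turn',(R.inv()*T).as_rotvec().round(3))
AX=np.array([520.9,105.2])
def arc(phi,gap,z=98,yaw=None):
    a=np.radians(phi);er=np.array([np.cos(a),np.sin(a)]);et=np.array([-er[1],er[0]])
    p=AX+34*er+(18+gap)*et
    go(*p,z,phi-90 if yaw is None else yaw)
E
python3 -c "
from h import *
arc(155,14,170,62)"
```

```text
t 1.1 pos [415.8 -82.8 202.3] rot [-1.794e+02  1.000e-01  2.560e+01] F [ 1.08 -1.02 -0.44] j6 46.0 gap 0.3
shift [ 129.8 -129.8   33.4] turn [-0.01  -0.002 -0.635]
```

Request:
{"api": "servo_tool", "payload": {
  "motion": [
    [0,33,-33,0,0,0,0],
    [0,33,-33,0,0,0,0],
    [0,33,-33,0,0,0,0],
    [0,25,-25,0,0,0,0],
    [0,0,0,8,0,0,-0.13],
    [0,0,0,8,0,0,-0.13],
    [0,0,0,8,0,0,-0.13],
    [0,0,0,8,0,0,-0.13],
    [0,0,0,0,0,0,-0.11],
    [0,0,0,0,0,0,0]
  ]
}}

```text
time: 2.1
tool_pos: [472.5, 98.6, 166.6]
tcp_rot: [-179.2, -0.2, 63.6]
ft_force: [-0.1, -0.3, 0.6]
finger_gap: -0.0
```

```bash
python3 -c "
from h import *
arc(155,14,98,62)"
```

```text
t 2.1 pos [472.5  98.6 166.6] rot [-179.2   -0.2   63.6] F [-0.13 -0.27  0.58] j6 32.0 gap -0.0
shift [-5.7  8.1 68.4] turn [-0.014 -0.004  0.028]
```

Request:
{"api": "servo_tool", "payload": {
  "motion": [
    [0,-6,8,10,0,0,0],
    [0,0,0,15,0,0,0],
    [0,0,0,15,0,0,0],
    [0,0,0,0,0,0,0]
  ]
}}

```text
time: 2.5
tool_pos: [476.5, 88.6, 122.2]
tcp_rot: [-179.2, -0.2, 63.0]
ft_force: [-0.8, -0.2, 0.5]
finger_gap: 0.4
```

```bash
python3 - <<'E'
from h import *
arc(155,14,98,62)
s=snapshot("scene");t=snapshot("top")
A=np.hstack([cv2.resize(t[150:240,250:350],None,fx=4,fy=4,interpolation=2),cv2.resize(s[120:210,285:385],None,fx=4,fy=4,interpolation=2)])
cv2.imwrite("pics/c2.png",A)
E
```

```text
t 2.5 pos [476.5  88.6 122.2] rot [-179.2   -0.2   63. ] F [-0.8  -0.16  0.45] j6 31.0 gap 0.4
shift [ 1.7 -0.5 24.2] turn [-0.014 -0.003  0.017]
```

View pics/c2.png

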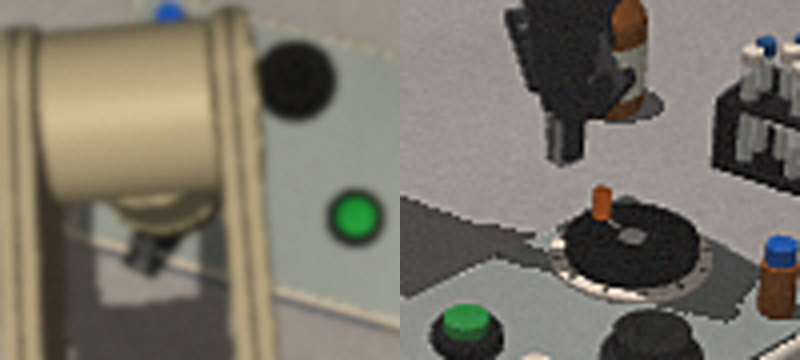

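The crop shows the fingertip at (565,160), behind and clear of the peg at (601,203). The top view is blocked by the arm, so I'll track the peg with the scene camera. Next I lower the finger beside the peg.

Request:
{"api": "servo_tool", "payload": {
  "motion": [
    [0,0,0,12,0,0,0],
    [0,2,0,11,0,0,0],
    [0,4,0,0,0,0,0],
    [0,3,0,0,0,0,0],
    [0,0,0,0,0,0,0]
  ]
}}

```text
time: 3.1
tool_pos: [483.0, 97.9, 100.9]
tcp_rot: [-179.4, -0.3, 63.0]
ft_force: [0.6, 0.3, -0.6]
finger_gap: 0.0
```

```bash
cat >> h.py <<'E'
def dial(save=None):
    im=snapshot("scene")
    b,st,_=blob(im,(4,130,90),(18,255,255),(320,150,375,210))
    p=onz("scene",b,99.15)[:2]-AX
    print('peg px',b.round(1),st,'r',np.linalg.norm(p).round(1),'phi',np.degrees(np.arctan2(p[1],p[0])).round(1))
    if save: cv2.imwrite(save,cv2.resize(im[130:230,270:390],None,fx=5,fy=5,interpolation=2))
E
python3 -c "
from h import *
dial();arc(155,0,98,62)"
```

```text
peg px [335.2 170.6] [13 17  5  8 37] r 32.5 phi 157.4
t 3.15 pos [483.1  97.8 101.1] rot [-179.4   -0.4   63. ] F [ 0.49 -0.21 -0.6 ] j6 32.0 gap 0.3
shift [ 4.5 -3.   3.2] turn [-0.01  -0.006  0.017]
```

Request:
{"api": "servo_tool", "payload": {
  "motion": [
    [0,1.5,-1.5,1.5,0,0,0],
    [0,1.5,-1.5,1,0,0,0],
    [0,1.5,0,0,0,0,0],
    [0,1.5,-0.5,0,0,0,0.03],
    [0,1.5,-0.7,0,0,0,0.03],
    [0,1.5,-0.7,0,0,0,0.03],
    [0,0,0,0,0,0,0]
  ]
}}

```text
time: 3.85
tool_pos: [483.8, 109.2, 99.9]
tcp_rot: [-179.5, -0.4, 57.6]
ft_force: [0.0, -0.4, -1.3]
finger_gap: -0.1
```

```bash
python3 -c "
from h import *
dial();arc(149,0,98,58)"
```

```text
peg px [335.2 170.6] [13 17  5  8 37] r 32.5 phi 157.4
t 3.9 pos [483.8 109.1  99.9] rot [-179.5   -0.4   57.7] F [ 0.38 -0.13 -0.12] j6 38.0 gap -0.1
shift [-2.3 -0.1  1.9] turn [-0.008 -0.007 -0.005]
```

Request:
{"api": "servo_tool", "payload": {
  "motion": [
    [0,1.5,0,1,0,0,0],
    [0,1.5,0,1,0,0,0],
    [0,0,0,0,0,0,0]
  ]
}}

```text
time: 4.2
tool_pos: [485.7, 111.7, 97.9]
tcp_rot: [-179.5, -0.4, 57.8]
ft_force: [-0.1, 0.1, -0.6]
finger_gap: 0.3
```

```bash
python3 -c "
from h import *
dial('pics/c3.png');arc(149,0,98,58)"
```

```text
peg px [335.1 170.5] [13 17  5  8 38] r 33.0 phi 157.1
t 4.25 pos [485.6 111.7  97.9] rot [-179.5   -0.4   57.8] F [-0.22 -0.23  0.39] j6 39.0 gap -0.1
shift [-5.4 -0.3 -0.1] turn [-0.008 -0.007 -0.004]
```

View pics/c3.png

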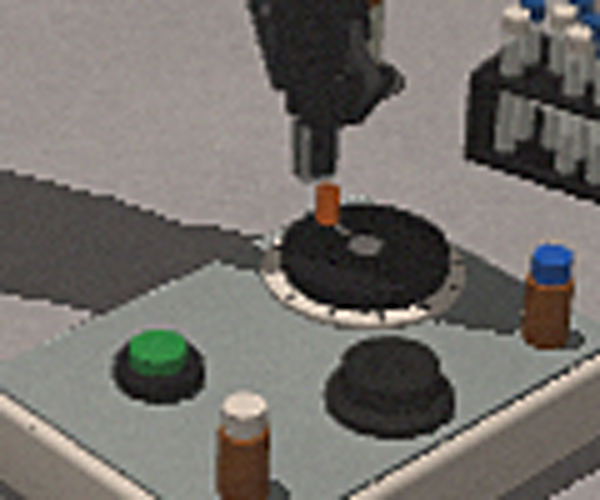

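```bash
python3 - <<'E'
from h import *
def proj(n,X):
    p=camera_params(n);K=np.array([[p['fx'],0,p['cx']],[0,p['fy'],p['cy']],[0,0,1]])
    return cv2.projectPoints(np.float64([X]),cv2.Rodrigues(np.array(p['R']))[0],np.array(p['t']),K,np.array(p['D']))[0].ravel()
for X in((476.5,88.6,122.2),(485.6,111.7,97.9)): print(proj("scene",X),proj("top",X))
print(tri((326.5,160.5),(286.5,216)), hold_point_z() if callable(hold_point_z) else hold_point_z)
print(onz("scene",(332.4,166),98),onz("scene",(332.4,166),115))
E
```

```text
[325.92902065 166.60280718] [296.21838252 203.54061888]
[332.51537095 171.36257773] [289.53225965 201.88316873]
(array([447.20963533, 125.28330266, 113.76967623]), np.float64(18.64110496527916)) 18.700000000000003
[470.76571644 137.86051693  98.        ] [484.43815323 112.0192021  115.        ]
```

The visible tip in this picture, about (332,166), sits about 6 px above where the reported TCP projects, (332.5,171.4). That puts the real tip about 18 mm higher than reported, level with or above the peg top, so the missing contact makes sense. I'll back off, lower in small steps and check.

Request:
{"api": "servo_tool", "payload": {
  "motion": [
    [0,-7,0,0,0,0,0],
    [0,-6,0,0,0,0,0],
    [0,0,0,5,0,0,0],
    [0,0,0,4,0,0,0],
    [0,0,0,0,0,0,0]
  ]
}}

```text
time: 4.75
tool_pos: [477.8, 99.3, 87.9]
tcp_rot: [-179.5, -0.4, 57.8]
ft_force: [0.2, -0.4, -0.1]
finger_gap: 0.3
```

```bash
python3 -c "
from h import *
dial('pics/c4.png');arc(156,3,80,58)"
```

```text
peg px [335.  170.3] [13 17  5  8 38] r 33.9 phi 156.6
t 4.8 pos [477.9  99.4  88.2] rot [-179.6   -0.4   57.8] F [ 0.5  -0.34  0.8 ] j6 37.0 gap 0.0
shift [2.1 2.7 8.2] turn [-0.008 -0.007 -0.004]
```

View pics/c4.png

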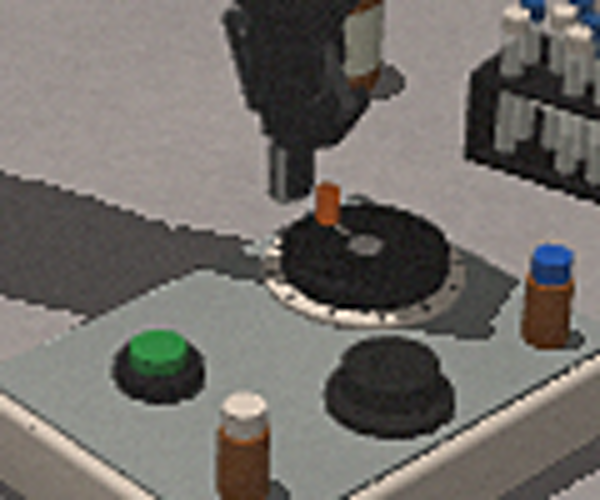

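Request:
{"api": "servo_tool", "payload": {
  "motion": [
    [0,0,0,4,0,0,0],
    [0,0,0,3,0,0,0],
    [0,0,0,2,0,0,0],
    [0,0,0,0,0,0,0]
  ]
}}

```text
time: 5.2
tool_pos: [478.0, 99.7, 78.3]
tcp_rot: [-179.5, -0.4, 57.8]
ft_force: [-0.5, -0.4, -0.6]
finger_gap: -0.3
```

```bash
python3 - <<'E'
from h import *
dial();arc(156,0,78,58)
s=snapshot("scene");t=snapshot("top")
A=np.hstack([cv2.resize(t[170:240,260:320],None,fx=6,fy=6,interpolation=2),cv2.resize(s[140:210,305:375],None,fx=6,fy=6,interpolation=2)])
cv2.imwrite("pics/c5.png",cv2.convertScaleAbs(A,alpha=1.5,beta=20))
E
```

```text
peg px [335.1 170.4] [13 17  5  8 39] r 33.4 phi 156.9
t 5.25 pos [478.   99.8  78.5] rot [-179.6   -0.4   57.8] F [-0.11  1.   -0.13] j6 37.0 gap 0.0
shift [4.8 2.3 0.5] turn [-0.008 -0.007 -0.003]
```

View pics/c5.png

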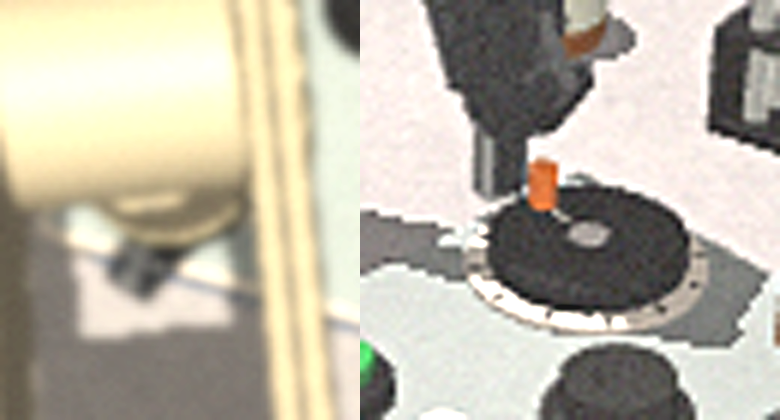

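In this crop the tip bottom is at about (328.5,172.3), still 6 px above the projected TCP and now level with the peg body. There is no contact force, so the offset of about 20 mm holds. I'll try contact in small pushes.

Request:
{"api": "servo_tool", "payload": {
  "motion": [
    [0,1.5,1,0,0,0,0],
    [0,1.5,1,0,0,0,0],
    [0,1.5,0,0,0,0,0],
    [0,1.5,-0.5,0,0,0,0.02],
    [0,0,0,0,0,0,0]
  ]
}}

```text
time: 5.85
tool_pos: [483.6, 104.4, 79.4]
tcp_rot: [-179.6, -0.4, 56.6]
ft_force: [-1.5, -0.2, -0.3]
finger_gap: -0.1
```

```bash
python3 -c "
from h import *
dial();arc(153,0,78,56)"
```

```text
peg px [335.7 170.7] [13 16  5  9 29] r 31.2 phi 156.1
t 5.9 pos [483.6 104.4  79.4] rot [-179.6   -0.4   56.6] F [ 0.55 -0.57  0.02] j6 39.0 gap -0.2
shift [-0.5 -1.1  1.4] turn [-0.007 -0.007  0.01 ]
```

Request:
{"api": "servo_tool", "payload": {
  "motion": [
    [0,1.2,-0.6,0.5,0,0,0.03],
    [0,1.2,-0.6,0.5,0,0,0.03],
    [0,1.2,-0.6,0,0,0,0.03],
    [0,0,0,0,0,0,0]
  ]
}}

```text
time: 6.3
tool_pos: [483.4, 107.6, 78.2]
tcp_rot: [-179.6, -0.2, 51.3]
ft_force: [-0.5, -1.2, 0.4]
finger_gap: -0.2
```

```bash
python3 -c "
from h import *
dial('pics/c6.png');arc(147,0,78,51)"
```

```text
peg px [336.4 170.5] [14 16  5  9 32] r 31.0 phi 151.3
t 6.35 pos [483.4 107.5  78.2] rot [-179.6   -0.2   51.3] F [-1.84 -2.08  0.35] j6 45.0 gap 0.0
shift [ 0.4 -1.3  0.2] turn [-0.008 -0.004  0.006]
```

View pics/c6.png

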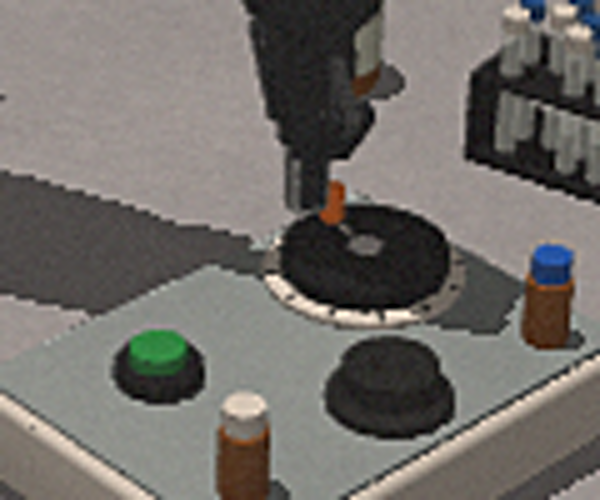

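The picture shows the finger against the peg, which has moved. The reaction is about 2.8 N and the contact position matches the geometry. The blind-side z offset is confirmed, so I'll carry on along the arc past the first ridge.

Request:
{"api": "servo_tool", "payload": {
  "motion": [
    [0,1.2,-0.9,0,0,0,0.03],
    [0,1.2,-0.9,0,0,0,0.03],
    [0,1.2,-0.8,0,0,0,0.03],
    [0,1.2,-0.6,0,0,0,0.03],
    [0,0,0,0,0,0,0]
  ]
}}

```text
time: 6.85
tool_pos: [483.6, 112.2, 78.1]
tcp_rot: [-179.5, -0.1, 44.5]
ft_force: [-0.2, -1.8, 0.2]
finger_gap: 0.2
```

```bash
python3 -c "
from h import *
dial();arc(139,0,78,45)"
```

```text
peg px [337.5 169.9] [15 16  5  8 30] r 32.5 phi 143.8
t 6.9 pos [483.6 112.1  78.1] rot [-1.796e+02 -1.000e-01  4.450e+01] F [-0.03 -1.11  0.78] j6 52.0 gap -0.2
shift [ 1.2 -1.4  0.1] turn [-0.008 -0.001 -0.008]
```

Request:
{"api": "servo_tool", "payload": {
  "motion": [
    [0,1.2,-1,0,0,0,0.02],
    [0,1.2,-0.9,0,0,0,0.02],
    [0,0,0,0,0,0,0]
  ]
}}

```text
time: 7.2
tool_pos: [484.3, 115.4, 78.2]
tcp_rot: [-179.6, -0.1, 42.1]
ft_force: [0.3, -0.9, 0.4]
finger_gap: 0.4
```

```bash
python3 -c "
from h import *
dial();arc(137,0,78,42)"
```

```text
peg px [340.5 169.5] [19 16  4  8 32] r 32.6 phi 127.7
t 7.25 pos [484.3 115.4  78.2] rot [-1.796e+02 -1.000e-01  4.220e+01] F [ 0.37 -0.1  -0.34] j6 55.0 gap -0.2
shift [-0.5 -0.3  0.2] turn [-0.008 -0.002  0.003]
```

Camera reads 127.7° against 156.8° at the start, so click 1 is done. On to click 2, whose ridge is near 111°.

Request:
{"api": "servo_tool", "payload": {
  "motion": [
    [0,1.8,-1,0,0,0,0.045],
    [0,1.8,-1,0,0,0,0.045],
    [0,1.8,-1,0,0,0,0.045],
    [0,1.5,-0.8,0,0,0,0.04],
    [0,1.2,-0.7,0,0,0,0.03],
    [0,1.2,-0.7,0,0,0,0.03],
    [0,1.2,-0.7,0,0,0,0.03],
    [0,0,0,0,0,0,0]
  ]
}}

```text
time: 8.05
tool_pos: [489.1, 126.5, 78.1]
tcp_rot: [-179.5, 0.1, 26.6]
ft_force: [-1.5, -1.5, 0.8]
finger_gap: 0.4
```

```bash
python3 -c "
from h import *
dial();arc(114,0,78,24)"
```

```text
peg px [341.8 169.1] [20 15  5  9 35] r 34.9 phi 120.9
t 8.1 pos [489.  126.5  78.1] rot [-1.795e+02  1.000e-01  2.660e+01] F [-0.86 -1.47  1.2 ] j6 72.0 gap 0.1
shift [ 2.5 -1.5  0.1] turn [-0.008  0.002  0.046]
```

Request:
{"api": "servo_tool", "payload": {
  "motion": [
    [0,1.3,-0.9,0,0,0,0.03],
    [0,1.3,-0.8,0,0,0,0.03],
    [0,1.2,-0.7,0,0,0,0.03],
    [0,1.2,-0.7,0,0,0,0.03],
    [0,0,0,0,0,0,0]
  ]
}}

```text
time: 8.6
tool_pos: [491.2, 130.7, 77.6]
tcp_rot: [-179.6, 0.3, 19.8]
ft_force: [-0.8, -0.7, 0.5]
finger_gap: -0.2
```

```bash
python3 -c "
from h import *
dial();arc(109,0,78,20)"
```

```text
peg px [343.2 169.4] [21 16  5  8 35] r 33.3 phi 114.3
t 8.65 pos [491.2 130.7  77.6] rot [-179.6    0.3   19.9] F [-0.07  0.18  0.06] j6 79.0 gap -0.1
shift [ 1.8 -0.2 -0.4] turn [-0.008  0.005 -0.002]
```

Request:
{"api": "servo_tool", "payload": {
  "motion": [
    [0,1.3,-0.6,0,0,0,0.03],
    [0,1.3,-0.6,0,0,0,0.03],
    [0,0,0,0,0,0,0]
  ]
}}

```text
time: 8.95
tool_pos: [493.4, 132.8, 77.6]
tcp_rot: [-179.6, 0.3, 16.6]
ft_force: [0.2, 0.7, -0.0]
finger_gap: 0.2
```

```bash
python3 -c "
from h import *
dial();arc(107,0,78,16)"
```

```text
peg px [346.8 169.5] [25 16  5  8 35] r 35.7 phi 97.4
t 9.0 pos [493.4 132.8  77.6] rot [-179.6    0.3   16.7] F [0.23 0.03 0.09] j6 82.0 gap 0.2
shift [ 0.3  0.4 -0.4] turn [-0.008  0.005  0.011]
```

Camera reads 97.4°, so click 2 is done. Click 3 has its ridge near 81°.

Request:
{"api": "servo_tool", "payload": {
  "motion": [
    [0,1.8,-1,0,0,0,0.045],
    [0,1.8,-1,0,0,0,0.045],
    [0,1.8,-1,0,0,0,0.045],
    [0,1.5,-0.8,0,0,0,0.04],
    [0,1.3,-0.7,0,0,0,0.03],
    [0,1.3,-0.7,0,0,0,0.03],
    [0,1.3,-0.7,0,0,0,0.03],
    [0,1.3,-0.7,0,0,0,0.03],
    [0,0,0,0,0,0,0]
  ]
}}

```text
time: 9.9
tool_pos: [503.4, 140.9, 77.4]
tcp_rot: [-179.7, 0.5, -0.0]
ft_force: [-1.9, -0.1, 1.4]
finger_gap: 0.2
```

```bash
python3 -c "
from h import *
dial();arc(84,0,78,0)"
```

```text
peg px [347.9 169.8] [26 16  5  9 39] r 35.3 phi 91.6
t 9.95 pos [503.3 141.   77.4] rot [-179.7    0.5    0. ] F [-1.81  0.01  0.78] j6 100.0 gap 0.0
shift [ 3.3  0.1 -0.7] turn [-0.006  0.009  0.   ]
```

Request:
{"api": "servo_tool", "payload": {
  "motion": [
    [0,1.3,0,0,0,0,0.03],
    [0,1.3,0,0,0,0,0.03],
    [0,1.3,-0.2,0,0,0,0.03],
    [0,1.3,-0.3,0,0,0,0.03],
    [0,0,0,0,0,0,0]
  ]
}}

```text
time: 10.45
tool_pos: [508.4, 141.7, 77.1]
tcp_rot: [-179.7, 0.6, -7.2]
ft_force: [-0.9, -1.3, -0.4]
finger_gap: 0.1
```

```bash
python3 -c "
from h import *
dial();arc(79,0,78,-10)"
```

```text
peg px [349.5 170.5] [28 17  4  8 32] r 34.8 phi 82.5
t 10.5 pos [508.4 141.7  77.1] rot [-179.7    0.6   -7.2] F [-0.58 -0.14  0.77] j6 107.0 gap -0.1
shift [ 1.2 -0.5 -0.9] turn [-0.006  0.01   0.049]
```

Request:
{"api": "servo_tool", "payload": {
  "motion": [
    [0,1.3,-0.5,-0.5,0,0,0.03],
    [0,1.3,-0.5,-0.5,0,0,0.03],
    [0,0,0,0,0,0,0]
  ]
}}

```text
time: 10.8
tool_pos: [512.1, 142.1, 78.5]
tcp_rot: [-179.7, 0.5, -10.7]
ft_force: [0.6, -0.2, -0.5]
finger_gap: 0.3
```

```bash
python3 -c "
from h import *
dial();arc(76,0,78,-14)"
```

```text
peg px [351.9 171.5] [30 18  5  8 36] r 35.4 phi 68.6
t 10.85 pos [512.  142.1  78.5] rot [-179.7    0.5  -10.7] F [-1.29  0.19  0.04] j6 110.0 gap -0.3
shift [-0.4 -0.4  0.5] turn [-0.005  0.009  0.058]
```

Click 3 is done (68.6°). The last click has its ridge near 52°, and I'll keep the steps small.

Request:
{"api": "servo_tool", "payload": {
  "motion": [
    [0,1.8,-0.9,0,0,0,0.04],
    [0,1.8,-0.9,0,0,0,0.04],
    [0,1.8,-0.9,0,0,0,0.04],
    [0,1.5,-0.6,0,0,0,0.03],
    [0,1.2,-0.4,0,0,0,0.03],
    [0,1.2,-0.3,0,0,0,0.03],
    [0,0,0,0,0,0,0]
  ]
}}

```text
time: 11.55
tool_pos: [521.2, 143.7, 78.1]
tcp_rot: [-179.8, 0.7, -22.9]
ft_force: [-1.6, 1.0, 0.1]
finger_gap: 0.4
```

```bash
python3 -c "
from h import *
dial();arc(56,0,78,-27)"
```

```text
peg px [352.5 172.2] [31 18  5  9 33] r 34.7 phi 62.2
t 11.6 pos [521.1 143.7  78.1] rot [-179.8    0.7  -22.8] F [-3.38  2.33  1.07] j6 122.0 gap 0.2
shift [ 3.7 -1.3  0. ] turn [-0.003  0.011  0.073]
```

Request:
{"api": "servo_tool", "payload": {
  "motion": [
    [0,1.3,-0.4,0,0,0,0.02],
    [0,1.3,-0.4,0,0,0,0.02],
    [0,1.2,-0.4,0,0,0,0.02],
    [0,0,0,0,0,0,0]
  ]
}}

```text
time: 12.0
tool_pos: [525.0, 143.2, 77.9]
tcp_rot: [-179.9, 0.7, -26.5]
ft_force: [-1.4, 1.3, 0.6]
finger_gap: 0.1
```

```bash
python3 -c "
from h import *
dial();arc(52,0,78,-30)"
```

```text
peg px [353.5 172.5] [32 19  4  8 32] r 36.2 phi 57.8
t 12.05 pos [524.9 143.2  77.9] rot [-179.9    0.7  -26.4] F [-1.29 -0.26  0.44] j6 126.0 gap 0.1
shift [ 2.5 -1.1 -0.2] turn [-0.002  0.012  0.062]
```

Request:
{"api": "servo_tool", "payload": {
  "motion": [
    [0,1.3,-0.6,0,0,0,0.02],
    [0,1.2,-0.5,0,0,0,0.02],
    [0,0,0,0,0,0,0]
  ]
}}

```text
time: 12.35
tool_pos: [528.6, 142.7, 78.0]
tcp_rot: [-179.9, 0.6, -28.9]
ft_force: [0.1, -0.5, 0.1]
finger_gap: -0.2
```

```bash
python3 -c "
from h import *
dial();arc(49,0,78,-30)"
```

```text
peg px [354.7 174.5] [33 21  5  8 33] r 35.3 phi 40.0
t 12.4 pos [528.5 142.7  78. ] rot [-179.9    0.6  -28.9] F [ 0.79 -0.94  0.19] j6 128.0 gap -0.1
shift [ 1.  -0.5 -0. ] turn [-0.002  0.011  0.019]
```

The fourth snap is seen at 40.0°. I'll back off, rise and move over the button.

Request:
{"api": "servo_tool", "payload": {
  "motion": [
    [0,-5,0,0,0,0,0],
    [0,-5,0,-5,0,0,0],
    [0,0,0,-20,0,0,0],
    [0,0,0,-25,0,0,0],
    [0,0,0,-20,0,0,0],
    [0,0,0,0,0,0,0]
  ]
}}

```text
time: 13.0
tool_pos: [517.6, 148.1, 150.7]
tcp_rot: [-180.0, 0.7, -28.8]
ft_force: [0.8, 1.3, 0.2]
finger_gap: 0.0
```

```bash
python3 -c "
from h import *
dial();go(477.4,-43.2,140,-29)"
```

```text
peg px [354.7 174.5] [33 21  5  8 33] r 35.3 phi 40.0
t 13.05 pos [516.9 148.  149.1] rot [180.    0.8 -28.8] F [ 0.5  -0.59  0.05] j6 129.0 gap 0.3
shift [ 57.7 186.5   8.4] turn [0.    0.014 0.003]
```

Request:
{"api": "servo_tool", "payload": {
  "motion": [
    [0,9,30,0,0,0,0],
    [0,9,30,0,0,0,0],
    [0,9,30,0,0,0,0],
    [0,9,30,0,0,0,0],
    [0,9,30,0,0,0,0],
    [0,8,24,0,0,0,0],
    [0,0,0,0,0,0,0],
    [0,0,0,0,0,0,0]
  ]
}}

```text
time: 13.85
tool_pos: [472.0, -33.8, 139.2]
tcp_rot: [179.8, 1.3, -28.6]
ft_force: [0.1, 1.2, -0.0]
finger_gap: -0.1
```

```bash
python3 -c "
from h import *
dial();go(477.4,-43.2,76,-29)"
```

```text
peg px [354.7 174.3] [33 21  5  8 35] r 35.6 phi 41.6
t 13.9 pos [472.  -33.6 139.1] rot [179.7   1.4 -28.6] F [-0.72  0.79  0.35] j6 108.0 gap 0.2
shift [10.8  5.6 62.9] turn [0.005 0.024 0.007]
```

Request:
{"api": "servo_tool", "payload": {
  "motion": [
    [0,10,5.5,0,0,0.024,0],
    [0,0,0,20,0,0,0],
    [0,0,0,20,0,0,0],
    [0,0,0,15,0,0,0],
    [0,0,0,0,0,0,0],
    [0,0,0,0,0,0,0]
  ]
}}

```text
time: 14.5
tool_pos: [481.4, -41.3, 82.2]
tcp_rot: [179.8, -0.5, -28.2]
ft_force: [0.2, 0.4, 0.3]
finger_gap: 0.1
```

```bash
python3 -c "
from h import *
dial('pics/c7.png');go(477.4,-43.2,68,-29)"
```

```text
peg px [354.7 174.3] [33 21  5  8 35] r 35.6 phi 41.6
t 14.55 pos [481.2 -41.3  82.2] rot [179.8  -0.5 -28.2] F [-1.28  0.09 -0.24] j6 108.0 gap -0.2
shift [-2.6  3.4 14.2] turn [ 0.004 -0.008  0.014]
```

View pics/c7.png

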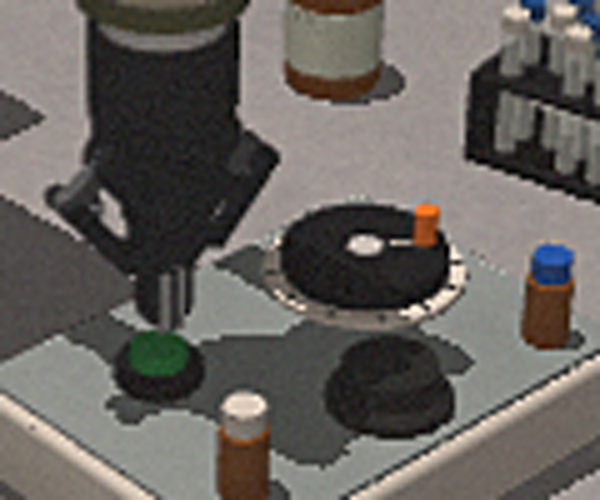

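The peg at (427,225) in the crop stands four clicks on. The fingertip is over the green button, with its bottom at about (165,325) and the button top at (158,347). I'll centre it and press down in small steps.

Request:
{"api": "servo_tool", "payload": {
  "motion": [
    [0,-2.6,3.4,2,0,0,0],
    [0,0,0,4,0,0,0],
    [0,0,0,4,0,0,0],
    [0,0,0,2,0,0,0],
    [0,0,0,0,0,0,0]
  ]
}}

```text
time: 15.05
tool_pos: [479.2, -43.5, 72.0]
tcp_rot: [179.9, -0.7, -28.1]
ft_force: [-0.3, 0.2, 0.2]
finger_gap: 0.1
```

```bash
python3 -c "
from h import *
go(477.4,-43.2,62,-29)"
```

```text
t 15.05 pos [479.2 -43.5  72. ] rot [179.9  -0.7 -28.1] F [-0.27  0.16  0.2 ] j6 107.0 gap 0.1
shift [-1.9  0.5 10. ] turn [ 0.002 -0.013  0.015]
```

Request:
{"api": "servo_tool", "payload": {
  "motion": [
    [0,-1.5,0.5,2,0,0,0],
    [0,0,0,2,0,0,0],
    [0,0,0,1.5,0,0,0],
    [0,0,0,1.5,0,0,0],
    [0,0,0,0,0,0,0]
  ]
}}

```text
time: 15.55
tool_pos: [477.9, -43.4, 65.2]
tcp_rot: [179.9, -0.8, -28.1]
ft_force: [-1.2, 0.6, 3.5]
finger_gap: -0.0
```

Request:
{"api": "servo_tool", "payload": {
  "motion": [
    [0,0,0,1.5,0,0,0],
    [0,0,0,1.5,0,0,0],
    [0,0,0,0.5,0,0,0]
  ]
}}

```text
time: 15.85
tool_pos: [478.1, -43.4, 62.9]
tcp_rot: [179.9, -0.8, -28.1]
ft_force: [-7.0, 0.6, 10.9]
finger_gap: -0.3
```

Request:
{"api": "servo_tool", "payload": {
  "motion": [
    [0,0,0,1,0,0,0],
    [0,0,0,0.8,0,0,0]
  ]
}}

```text
time: 16.05
tool_pos: [478.1, -43.4, 62.8]
tcp_rot: [179.9, -0.7, -28.1]
ft_force: [-7.1, 0.8, 12.3]
finger_gap: 0.2
```

Request:
{"api": "servo_tool", "payload": {
  "motion": [
    [0,0,0,2,0,0,0],
    [0,0,0,2,0,0,0]
  ]
}}

```text
time: 16.25
tool_pos: [478.2, -43.4, 62.5]
tcp_rot: [179.8, -0.7, -28.1]
ft_force: [-14.7, 2.7, 27.2]
finger_gap: 0.2
```

Request:
{"api": "servo_tool", "payload": {
  "motion": [
    [0,0,0,-4,0,0,0],
    [0,0,0,-6,0,0,0],
    [0,0,0,-20,0,0,0],
    [0,0,0,-25,0,0,0],
    [0,0,0,-25,0,0,0],
    [0,0,0,-20,0,0,0],
    [0,0,0,0,0,0,0],
    [0,0,0,0,0,0,0]
  ]
}}

```text
time: 17.05
tool_pos: [476.9, -42.5, 164.7]
tcp_rot: [179.8, -0.7, -28.1]
ft_force: [0.1, 0.5, -0.7]
finger_gap: -0.3
```

```bash
python3 - <<'E'
from h import *
dial('pics/c8.png');go(477,-43,160,-29)
s=snapshot("scene");a,st,_=blob(s,(50,120,50),(80,255,255),(285,190,320,215));print("btn",a,st)
d=cv2.absdiff(s,cv2.imread("pics/scene0.png")).max(2)
for n,b in dict(reagent=(325,105,350,152),rack=(362,125,432,180),vblue=(372,178,388,202),vwhite=(311,207,328,233),tip=(230,288,304,356),beaker=(174,273,216,330),marker=(155,250,202,290)).items(): print(n,d[b[1]:b[3],b[0]:b[2]].mean().round(1),(d[b[1]:b[3],b[0]:b[2]]>60).sum())
E
```

```text
peg px [354.7 174.3] [33 21  5  8 35] r 35.6 phi 41.6
t 17.1 pos [476.9 -42.5 164.7] rot [179.8  -0.7 -28.1] F [-0.43 -0.71  0.04] j6 107.0 gap 0.2
shift [0.2 0.4 4.7] turn [ 0.003 -0.012  0.016]
btn [301.09333333 200.28      ] [11  6 11  9 75]
reagent 4.9 0
rack 5.0 0
vblue 4.6 0
vwhite 18.8 80
tip 4.6 0
beaker 16.3 149
marker 32.6 594
```

View pics/c8.png

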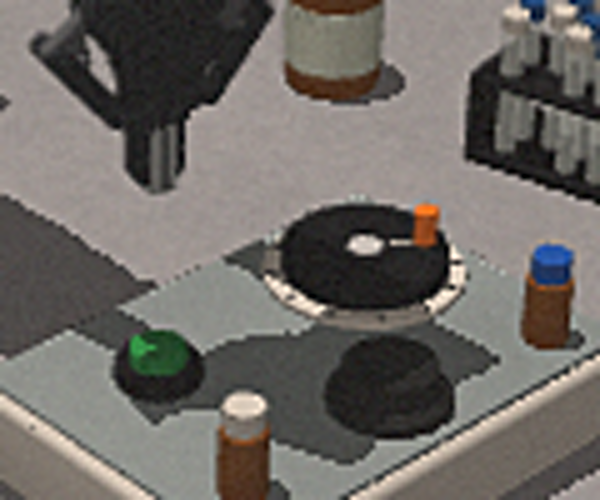

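The picture shows the peg at the fourth stop, the button up, the gripper clear and the vials standing. The pixel differences at the marker, beaker and white vial look like moved arm shadow, and the arm never went near them. I'm handing in.

```bash
python3 -c "
from bench import *
print(hand_in())"
```

```text
the job is handed in; nothing more can be done
None
```

I pushed the dial's peg clockwise with the closed fingertip and saw four separate clicks. I then pressed the start button until it stopped moving, let it come back up, and handed in at about 17 s. The hand-in gives no verdict.

- **Dial:** the camera put the peg at about 157°, 128°, 97°, 69° and 40–42° at the successive stops. That totals about 116° where four clicks are 120°. I put the gap down to measurement bias, since each snap was seen on its own. Force readings between pushes stayed near 4 N or less.
- **Button:** the press hit a hard stop, with force rising to 27 N upward (15 N sideways) and the finger no longer moving. In the last picture the button is up and the gripper is clear.
- **Fingertip height:** the tip sat about 20 mm higher than the reported position, so my first approach passed over the peg without touching it. I corrected for this from the pictures and the force readings.
- **Other objects:** comparing the first and last pictures, the bottle, rack, tip box and blue vial did not change. The white vial, beaker and marker showed pixel differences that I put down to the arm's shadow. I viewed the white vial standing, but did not measure the beaker and marker separately. The tool stayed well above the table the whole way.

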